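# Lock the checkout belt's tension screw

### The job

Lock the setting of the checkout belt's tension screw: set the large holding key gently down over the screw's flat-sided head, tail in the fork, and let go, so that the screw cannot turn. Then push the jam nut's lever clockwise (seen from above) until the nut has bitten and is firmly tight, about 0.8 newton-metres and never as much as 1. Leave the key lying fully home on the screw, the screw at its setting but for the key's small play, and the goods and other tools undisturbed.

Things in the scene. Friction and masses are not known exactly. Their poses are not given: they have to be found in the camera images.
- adjuster: the belt-tension adjuster, fixed on the counter: grey bracket, base 100 x 84 x 30 mm with screw, jam nut and fork on it, a black roller behind the fork (113 to 147 mm out, 41 mm high). Origin on the counter, on the upright axis of the adjusting screw; x points level to the fork, z up.
- screw_axis (a point): on the screw's axis, 70 mm above the counter, on top of its round collar (36 mm across), where the key's underside rests; axes as the adjuster. The screw's flat-sided head stands on it: 34 mm along x, 14 mm along y, 18 mm high, narrowed to 31 x 11 mm in its top 4 mm. The head turns with joint screw.
- fork (a point): the fork's rest for the key's tail, 70 mm above the counter, 90 mm from the screw axis along the adjuster's x; 18 mm thick along x. Two prongs, 22 mm high above the rest, leave a gap of 19 mm across y.
- key_grip (a point): centre of the grip of the large holding key (loose, steel, 0.2 to 0.33 kg, lying flat): upright block 36 mm along x, 14 mm wide along y, 38 mm high from the key's underside; this point is 19 mm above the underside. x points to the tail, z up. The tail, 14 mm wide, 10 mm thick, ends 52 mm from here along x.
- key_hole (a point): centre of the key's hole at the level of its underside, 48 mm from the grip's centre along the key's -x; axes as key_grip. The hole, 37 mm along x by 17 mm along y, goes right through a plate 60 x 44 x 10 mm.
- nut_post (a point): upright steel post at the end of the jam nut's lever, 85 mm from the screw axis: 14 mm diameter, from 44 to 86 mm above the counter, this point at 68 mm. The lever, 13 mm wide, lies below it at 40 to 50 mm. Pushed sideways, clockwise from above, it tightens: first free (0.06 N m) for 0.1 to 1.5 rad, then it bites the washer.
- screw (a joint): angle of the adjusting screw from its nominal setting, rad, clockwise from above positive. At 0 the long side of its head points at the fork. It turns easily and, unless the key holds it, is dragged round with the nut; the seated key leaves it up to 0.15 rad of play.
- washer (a joint): angle through which the nut has dragged the brass lock washer since it bit, rad; 0 before. On biting the nut's resistance jumps to 0.5 N m (6 N at the post), then rises 1 N m per rad: properly tight at 0.3 rad, 0.8 N m (9.5 N at the post). It stays where it is left.
- small_key: the smaller key with a round hole, 12 mm, not wanted: plate 44 x 36 x 10 mm, grip and tail along x. Origin under its hole.
- tub: bystander: white tub, 90 mm across, 60 mm high. Origin under its centre.
- oil0: bystander: oil bottle, 72 mm across, 240 mm high. Origin under its centre.
- oil1: bystander: oil bottle, 72 mm across, 240 mm high. Origin under its centre.
- scanner: bystander: black hand scanner, lying. Origin under its centre.
- spice: bystander: small jar, 48 mm across, 90 mm high. Origin under its centre.
- driver: bystander: screwdriver, lying. Origin under its centre.
Mind the look-alikes: they are no part of the job. Leave any pink or red look-alike of the part that bears key_grip alone.

How it is judged:
By the outcome, as a careful person would: the job done as asked, in the order asked, and still so for the second after the job is handed in, with the robot touching nothing.
It also fails if it takes over 70 s, if anything falls off the work surface, if the arm or the gripper's body presses on something with over 40 N, if the wrist force passes 120 N, or if a joint passes its speed limit or range.

### The arm

A 6-joint arm with a two-finger parallel gripper is mounted at the origin on the work surface. World frame = base frame: x ahead of the robot, y to its left, z up, the work surface at z = 0. Lengths are in m, angles in rad, forces in N, time in s.
With the tool pointing down it reaches from about 0.325 to 0.775 m from the base axis. Payload 5.5 kg.
Tool frame: the origin (TCP) lies midway between the tips of the shut fingers; the grasp point (between the pads) lies ctrl.hold_point_z behind it (ctrl.hold_point_z is the distance from the TCP to the grasp point, in m); x points along the fingers, y is the direction in which the jaws open and shut, and the axes are right-handed (so a half turn about x gives the same grasp; the last joint's range is limited). The gripper opens to 85 mm and grips with 20 to 120 N. Pads are 22 mm wide; open, the fingers measure 114 mm over their backs; the gripper's body (76 mm by 85 mm) begins 54 mm behind the grasp point. The pads swing forward as they close: fully open they stand 13 mm farther back than shut.
Start: joints at [1.249, 0.091, 1.231, -0, 1.82, -0.057], TCP at [0.157, 0.579, 0.231] pointing down, gripper open.
Joint ranges: [-2.87, 2.87], [-0.86, 2.18], [0.17, 2.46], [-1.51, 4.65], [0.06, 2.69], [-2.65, 2.65]. Speed limits (rad/s): [2.57, 2.57, 3.01, 3.14, 3.14, 3.14].

### API

Orientations are given as a 3x3 rotation matrix whose columns are the frame's x, y, z axes.
In Python, from plant import monitor, vision, close_job, ctrl gives the robot as it stands.
- The arm moves only by the tool carry_out, never from a script. Its argument "plan" is a list of rows, each a list of 5 numbers: the closure in counts, from 0 (fully open) to 255 (shut), then the shift along the tool's x, y, z in mm, then the turn about the tool's x in rad. A call has 1 to 10 rows; each row is the pose to reach, as a shift and turn from the pose commanded when the call began, along the tool's axes at that moment; what a row does not reach only later rows make up. A row lasts 1/8 s, in which the tool goes at most 62.5 mm and 10.7 degrees, less where a joint would pass 70% of its speed; a pose out of reach is approached as far as the arm can. A call with a gripper value outside its range is refused whole. The fingers move at their own pace and stop on an object; the grip force is fixed at half the most. Time passes only in rows, so rows that repeat a pose let the fingers close. It gives the time, the measured TCP pose, the force and the opening at its end, in the units of the state.
- monitor.state(): the state, without advancing time (a new reading comes with each control period).
- vision.snapshot(name): name is "scene" or "top" or "wrist"; returns (picture, depth): 384x512x3 uint8, red, green, blue; 384x512 float32, m along the optical axis (not along the pixel's ray), 0 where there is no reading.
- vision.camera_info(name): a dict with "intrinsics" (3x3 intrinsics, pixels), "dist_coeffs" ([k1, k2, p1, p2, k3] as OpenCV has them; the pictures are not rectified), "R" (3x3) and "t" (3): a world point X has camera coordinates R X + t. Camera axes: x right, y down, z forward; pixel columns grow to the right and rows downward; lengths in m; the calibration is good to about 2 mm. A picture is of the moment at which its call begins: read the wrist's pose just before it. camera_info takes no time and is no camera call; for the wrist camera it gives the pose at the moment of the call.
- close_job(): hands the job in, once; it reports no verdict.
The state is a dict: "clock": time; "qpos": joint angles; "qd": joint speeds; "joint_torque": joint torques, N m; "tcp_pos": TCP position; "eef_rot": TCP orientation; "contact_force": force on the tool from outside, world axes, zero at the start; "ft_torque": the same for the moment, N m; "grip_width": opening from 0.0 (shut) to 1.0 (fully open).
Only numpy, scipy, OpenCV 4.12 (cv2) and the standard library are available. Lean on these libraries where they do the work, as an engineer would, in place of code of your own. Each camera call takes 0.05 s, during which the arm holds its last target. There are 200 camera calls.

## Working session

There is one attempt and no reset: what is moved stays moved. The work goes in short steps, Python scripts to look and compute and a tool call to move; the robot and the scene stay as the last step left them, time stands still between calls to the robot, and variables do not carry over. Pictures are saved under pics/ and viewed, about 8 in all and at most 12, crops included, and the job is handed in when it is done.

Besides the shell and the picture viewer there is one more tool, called as name([rows], argument=value, ...), one row to a line, values as JSON. carry_out: Moves the arm, as the interface text tells. Its arguments: {"type":"object","properties":{"plan":{"type":"array"}},"required":["plan"]}

```bash
mkdir -p pics; ls; cat > h.py <<'E'
import numpy as np, cv2
from plant import monitor, vision, close_job, ctrl
def snap(n):
    ci=vision.camera_info(n); p,d=vision.snapshot(n); return p,d,ci
def ray(ci,uv):
    uv=np.array(uv,float).reshape(-1,1,2)
    n=cv2.undistortPoints(uv,np.array(ci["intrinsics"]),np.array(ci["dist_coeffs"])).reshape(-1,2)
    R=np.array(ci["R"]);t=np.array(ci["t"])
    return -R.T@t, np.c_[n,np.ones(len(n))]@R   # origin, dirs (world), unit optical depth
def onplane(ci,uv,z):
    o,d=ray(ci,uv); return o+d*((z-o[2])/d[:,2])[:,None]
def cloud(ci,dep):
    h,w=dep.shape; v,u=np.mgrid[:h,:w]
    o,d=ray(ci,np.c_[u.ravel(),v.ravel()])
    P=o+d*dep.reshape(-1,1); P[dep.ravel()==0]=np.nan
    return P.reshape(h,w,3)
def save(n,p,s=1):
    cv2.imwrite("pics/"+n+".png",cv2.resize(p[:,:,::-1],None,fx=s,fy=s,interpolation=cv2.INTER_CUBIC))
E
python3 - <<'E'
from h import *
for n in("scene","top"):
    p,d,ci=snap(n); save(n+"0",p,1.5); np.savez("pics/"+n+"0.npz",p=p,d=d)
    print(n,-np.array(ci["R"]).T@ci["t"])
s=monitor.state();print(s,ctrl.hold_point_z)
E
```

```text
pics
scene [ 1.23964166 -0.79472391  0.79302292]
top [ 0.45746469 -0.01384463  1.07814836]
{'clock': 0.1, 'qpos': array([ 1.24930594e+00,  9.18215986e-02,  1.23178247e+00, -2.93879933e-06,
        1.81982457e+00, -5.67184823e-02]), 'qd': array([ 0.001215  , -0.0020229 , -0.00351437,  0.00084749,  0.00064959,
       -0.00015906]), 'joint_torque': array([ 4.32654371e-03, -4.60218108e+01, -4.19217396e+01, -3.40414374e-05,
        1.06881777e-02, -4.89521938e-05]), 'tcp_pos': array([0.15694353, 0.57883757, 0.23023158]), 'eef_rot': array([[-5.77433115e-04,  2.61689298e-01,  9.65151997e-01],
       [-1.74281645e-03,  9.65150429e-01, -2.61689916e-01],
       [-9.99998315e-01, -1.83319120e-03, -1.01233404e-04]]), 'contact_force': array([-0.21465688,  0.37539392,  0.52076556]), 'ft_torque': array([ 0.01263478, -0.02954618,  0.00405486]), 'grip_width': 1.0006139807961032} 0.0187
```

View pics/top0.png

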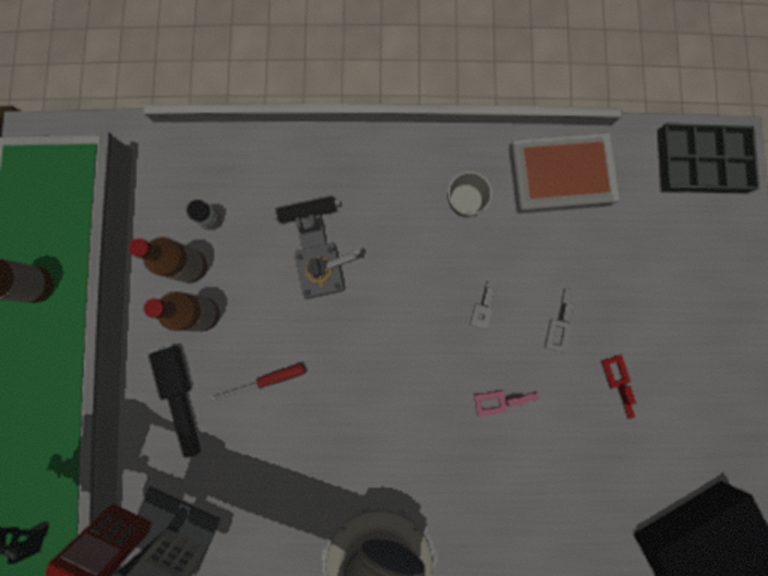

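View pics/scene0.png

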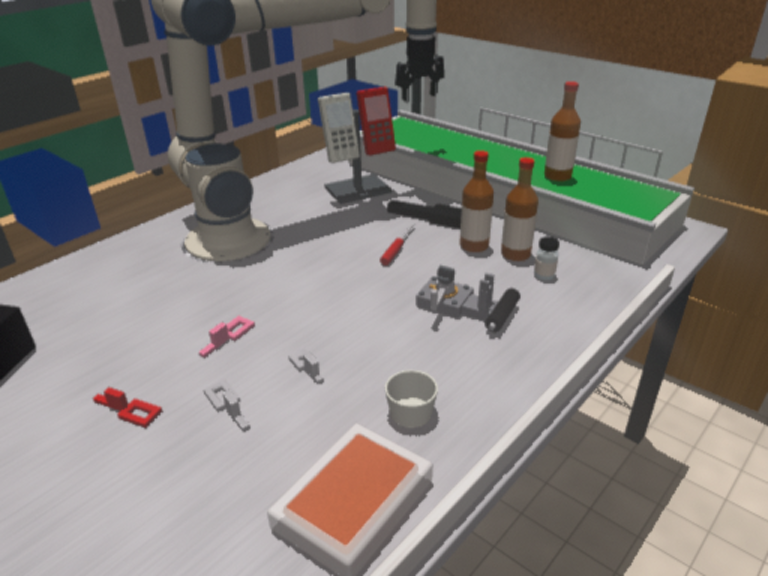

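Top view (1.5x pixels): candidates for the large key are the steel key with a rectangular hole (560,318), the small steel key with a round hole (482,305), the pink one (505,402) and the red one (620,385). I choose (560,318). The adjuster's screw is at about (318,268), its fork and roller are up-left at (310,210), and the post is at (360,253). The scene view agrees.

```bash
python3 - <<'E'
from h import *
ci=vision.camera_info("top"); f=np.load("pics/top0.npz")
q=lambda u,v:[u/1.5,v/1.5]
for n,u,v,z in[("hole",558,335,.01),("tailend",565,290,.01),("grip",563,311,.038),("smallhole",480,318,.01),("screwtop",317,265,.088),("post",361,252,.086),("forkL",299,222,.092),("rollerL",278,213,.04),("rollerR",340,203,.04),("tub",470,190,.06),("bracketBL",305,297,.03),("bracketBR",344,290,.03)]:
    print(n,onplane(ci,[q(u,v)],z)[0].round(4))
p=f["p"]
a=p[170:250,300:440]; b=p[120:210,170:260]
cv2.imwrite("pics/crop1.png",np.hstack([cv2.resize(a[:,:,::-1],(630,360),interpolation=2)]))
cv2.imwrite("pics/crop2.png",cv2.resize(b[:,:,::-1],(600,600),interpolation=2))
print(ci["intrinsics"])
w=vision.camera_info("wrist");s=monitor.state()
R=s["eef_rot"];c=-np.array(w["R"]).T@w["t"]
print("wristcam in tool", R.T@(c-s["tcp_pos"]), np.array(w["R"])@R, w["intrinsics"])
E
```

```text
hole [ 0.458  -0.3676  0.01  ]
tailend [ 0.551  -0.3842  0.01  ]
grip [ 0.5061 -0.3695  0.038 ]
smallhole [ 0.4921 -0.2065  0.01  ]
screwtop [0.5889 0.119  0.088 ]
post [0.6149 0.0352 0.086 ]
forkL [0.6715 0.1548 0.092 ]
rollerL [0.7011 0.2069 0.04  ]
rollerR [0.7224 0.0813 0.04  ]
tub [ 0.7461 -0.18    0.06  ]
bracketBL [0.5314 0.1498 0.03  ]
bracketBR [0.5461 0.0713 0.03  ]
[[347.86365046   0.         258.55920634]
 [  0.         347.86365046 192.71631243]
 [  0.           0.           1.        ]]
wristcam in tool [-0.14220159  0.00092643 -0.0661158 ] [[ 5.72264292e-04  9.99999776e-01  3.47309206e-04]
 [-2.63479160e-01 -1.84257386e-04  9.64665070e-01]
 [ 9.64664918e-01 -6.43552111e-04  2.63478996e-01]] [[321.9432272    0.         256.61232161]
 [  0.         321.9432272  193.64740365]
 [  0.           0.           1.        ]]
```

View pics/crop1.png

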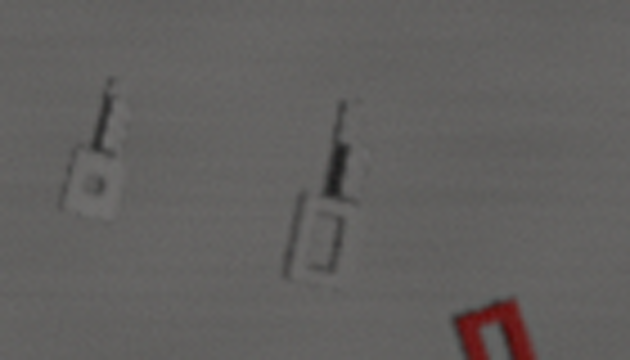

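The close crop confirms the choice: the key at crop (325,240) has the rectangular hole, and the one at (95,185) has the round hole.

carry_out([
  [0, 0, -447, 373, 0],
  [0, 0, -447, 373, 0],
  [0, 0, -447, 373, 0],
  [0, 0, -447, 373, 0],
  [0, 0, -447, 373, 0],
  [0, 0, -447, 373, 0],
  [0, 0, -447, 373, 0],
  [0, 0, -447, 373, 0],
  [0, 0, -447, 373, 0],
  [0, 0, -447, 373, 0],
])

```text
clock: 1.35
tcp_pos: [0.4006, 0.0469, 0.2306]
eef_rot: [[-0.001, 0.266, 0.964], [-0.001, 0.964, -0.266], [-1.0, -0.001, -0.001]]
contact_force: [-0.1, 0.2, -0.6]
grip_width: 1.002
```

carry_out([
  [0, 70, -381, 202, -0.095],
  [0, 70, -381, 202, -0.095],
  [0, 70, -381, 202, -0.095],
  [0, 70, -381, 202, -0.095],
  [0, 70, -381, 202, -0.095],
  [0, 70, -381, 202, -0.095],
  [0, 70, -381, 202, -0.095],
  [0, 70, -381, 202, -0.095],
  [0, 70, -381, 202, -0.095],
  [0, 70, -381, 202, -0.095],
])

```text
clock: 2.6
tcp_pos: [0.4956, -0.3694, 0.1626]
eef_rot: [[0.002, 0.168, 0.986], [-0.001, 0.986, -0.168], [-1.0, -0.001, 0.002]]
contact_force: [0.4, -0.2, 1.5]
grip_width: 0.998
```

```bash
python3 - <<'E'
from h import *
p,d,ci=snap("wrist"); save("w1",p,1.5); np.savez("pics/w1.npz",p=p,d=d,**{k:np.array(v) for k,v in ci.items()})
s=monitor.state();print(s["tcp_pos"],s["contact_force"])
E
```

```text
[ 0.49572947 -0.36938634  0.16287045] [ 0.75754978 -0.29891293  0.50241983]
```

View pics/w1.png

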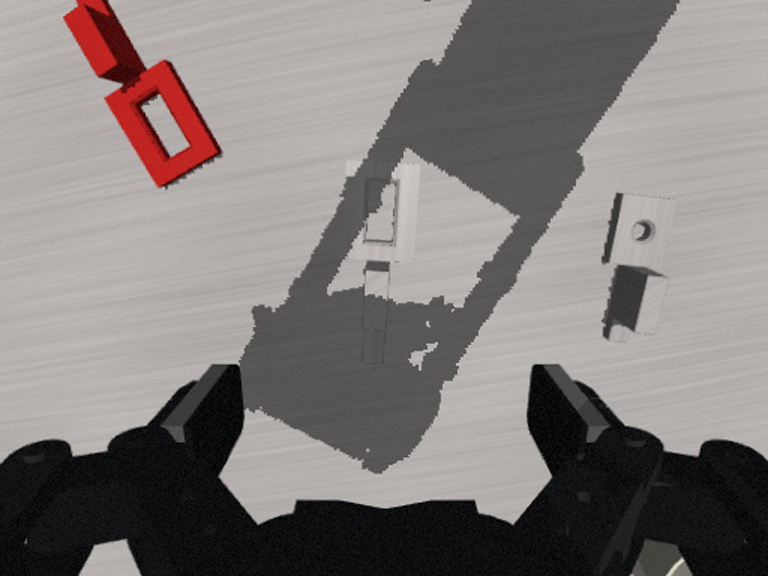

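The wrist view shows the steel key with the rectangular hole at (381,212), its grip top at about (376,282) and its tail end at (373,362). The red look-alike is at (160,120) and the small key at (640,235). Next I measure the key by depth.

```bash
python3 - <<'E'
from h import *
f=np.load("pics/w1.npz");ci=dict(f);P=cloud(ci,f["d"])
roi=np.zeros(f["d"].shape,bool);roi[95:260,215:290]=1
z=P[...,2]
print("table z",np.nanmedian(P[150:240,300:340,2]))
def rect(m,n):
    q=P[m][:,:2]; r=cv2.minAreaRect((q*1000).astype(np.float32)); print(n,m.sum(),np.round(r[0],1),np.round(r[1],1),round(r[2],1),"z",np.median(P[m][:,2]).round(4)); return q
g=rect(roi&(z>.03)&(z<.05),"grip")
m=roi&(z>.006)&(z<.016); l=cv2.connectedComponents(m.astype(np.uint8))[1]
pl=rect(m,"plate+tail")
v,u=np.where(m); print(u.min(),u.max(),v.min(),v.max())
# hole by ray: pixels of table level inside the plate
e=onplane(ci,np.array([[364,179],[399,179],[395,242],[362,242]])/1.5,.01); print(e.round(4))
e=onplane(ci,np.array([[346,161],[420,164],[413,263],[345,260]])/1.5,.01); print("plate",e.round(4),e.mean(0))
e=onplane(ci,np.array([[366,271],[389,271],[387,330],[363,330]])/1.5,.038); print("grip",e.round(4),e.mean(0))
e=onplane(ci,np.array([[362,363],[384,363]])/1.5,.01); print("tail",e.round(4),e.mean(0))
E
```

```text
table z -0.0005452274410455149
grip 663 [ 507.5 -376.7] [14. 36.] 77.0 z 0.0374
plate+tail 2748 [ 495.1 -373.9] [ 44.3 129.3] 77.0 z 0.0094
228 279 107 242
[[ 0.4401 -0.3721  0.01  ]
 [ 0.4436 -0.3515  0.01  ]
 [ 0.4808 -0.36    0.01  ]
 [ 0.4773 -0.3801  0.01  ]]
plate [[ 0.4279 -0.3807  0.01  ]
 [ 0.437  -0.3378  0.01  ]
 [ 0.4957 -0.3511  0.01  ]
 [ 0.4867 -0.3926  0.01  ]] [ 0.46183896 -0.36553588  0.01      ]
grip [[ 0.4896 -0.3787  0.038 ]
 [ 0.4918 -0.3658  0.038 ]
 [ 0.5266 -0.3729  0.038 ]
 [ 0.5242 -0.3867  0.038 ]] [ 0.50805365 -0.37602201  0.038     ]
tail [[ 0.5568 -0.3947  0.01  ]
 [ 0.5592 -0.3803  0.01  ]] [ 0.55799208 -0.38748105  0.01      ]
```

carry_out([
  [0, 40, -5.2, 12.9, 0.058],
  [0, 80, -5.2, 12.9, 0.058],
  [100, 105, -5.2, 12.9, 0.058],
  [100, 105, -5.2, 12.9, 0.058],
  [100, 105, -5.2, 12.9, 0.058],
])

```text
clock: 3.28
tcp_pos: [0.508, -0.3778, 0.0587]
eef_rot: [[0.003, 0.225, 0.974], [-0.002, 0.974, -0.225], [-1.0, -0.001, 0.003]]
contact_force: [-0.1, -0.1, 0.5]
grip_width: 0.605
```

```bash
python3 - <<'E'
from h import *
p,d,ci=snap("wrist"); s=monitor.state()
print(s["tcp_pos"],s["grip_width"],s["contact_force"]); R=s["eef_rot"];print(np.arctan2(R[1,2],R[0,2]))
P=cloud(ci,d);z=P[...,2];xy=P[...,:2]-[.5075,-.3767]
m=(z>.03)&(z<.05)&(np.hypot(xy[...,0],xy[...,1])<.022)
r=cv2.minAreaRect((P[m][:,:2]*1000).astype(np.float32));print(m.sum(),r)
E
```

```text
[ 0.50816242 -0.37815246  0.05911775] 0.6073715680221669 [0.49437277 0.77764817 0.24002516]
-0.2272168587971958
1654 ((507.7289733886719, -376.5113525390625), (13.820119857788086, 36.525691986083984), 76.66594696044922)
```

carry_out([
  [100, 25, 1.5, -0.7, 0],
  [100, 51, 1.5, -0.7, 0],
  [100, 51, 1.5, -0.7, 0],
  [255, 51, 1.5, -0.7, 0],
  [255, 51, 1.5, -0.7, 0],
  [255, 51, 1.5, -0.7, 0],
  [255, 51, 1.5, -0.7, 0],
  [255, 51, 1.5, -0.7, 0],
])

```text
clock: 4.32
tcp_pos: [0.5078, -0.3771, 0.0076]
eef_rot: [[0.003, 0.226, 0.974], [-0.002, 0.974, -0.226], [-1.0, -0.002, 0.003]]
contact_force: [-0.9, -0.5, 5.8]
grip_width: 0.15
```

carry_out([
  [255, -15, 0, 0, 0],
  [255, -45, 0, 0, 0],
  [255, -90, 0, 0, 0],
  [255, -140, 10, 0, 0],
  [255, -190, 50, 0, 0],
  [255, -200, 100, 4, -0.1],
  [255, -200, 155, 8, -0.2],
])

```text
clock: 5.2
tcp_pos: [0.5501, -0.2261, 0.2078]
eef_rot: [[0.003, 0.026, 1.0], [-0.001, 1.0, -0.026], [-1.0, -0.001, 0.003]]
contact_force: [1.1, -0.0, -2.6]
grip_width: 0.15
```

carry_out([
  [255, 0, 54, -10, -0.1],
  [255, 0, 108, -20, -0.2],
  [255, 0, 162, -30, -0.2],
  [255, 0, 216, -36, -0.2],
  [255, 0, 250, -42, -0.2],
  [255, 0, 266, -43, -0.2],
  [255, 0, 266, -43, -0.2],
  [255, 0, 266, -43, -0.2],
])

```text
clock: 6.2
tcp_pos: [0.5141, 0.0389, 0.2052]
eef_rot: [[-0.0, -0.17, 0.985], [-0.001, 0.985, 0.17], [-1.0, -0.001, -0.0]]
contact_force: [0.5, -0.5, -3.0]
grip_width: 0.151
```

```bash
python3 - <<'E'
from h import *
p,d,ci=snap("wrist"); save("w2",p,1.5); np.savez("pics/w2.npz",p=p,d=d,**{k:np.array(v) for k,v in ci.items()})
s=monitor.state();R=s["eef_rot"];print(s["tcp_pos"],s["contact_force"],s["grip_width"],np.arctan2(R[1,2],R[0,2]))
E
```

```text
[0.51413573 0.03881975 0.20516992] [-0.35381544 -0.3359601  -2.67888412] 0.1481168005104812 0.170594195577289
```

View pics/w2.png

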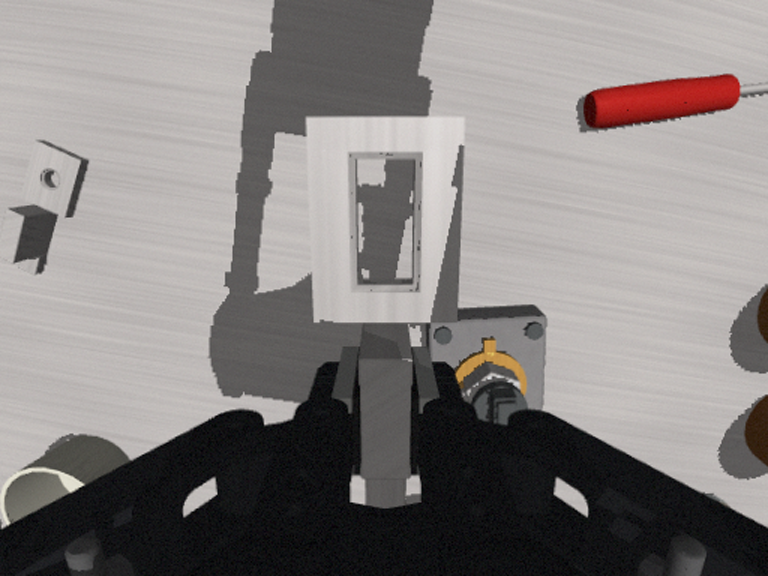

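The key is held level in the jaws, its hole at (385,222). The adjuster shows at right, with the screw head at about (497,400), partly behind the gripper. I need to view it from farther forward.

carry_out([
  [255, 0, -15, 50, 0],
  [255, 0, -30, 100, 0],
  [255, 0, -40, 140, 0],
  [255, 0, -40, 140, 0],
  [255, 0, -40, 140, 0],
])

```text
clock: 6.88
tcp_pos: [0.6586, 0.0236, 0.2046]
eef_rot: [[-0.002, -0.17, 0.985], [-0.0, 0.985, 0.17], [-1.0, 0.0, -0.002]]
contact_force: [-0.6, 0.2, -2.4]
grip_width: 0.151
```

```bash
python3 - <<'E'
from h import *
p,d,ci=snap("wrist"); save("w3",p,1.5); np.savez("pics/w3.npz",p=p,d=d,**{k:np.array(v) for k,v in ci.items()})
s=monitor.state();R=s["eef_rot"];print(s["tcp_pos"],s["contact_force"],s["grip_width"],np.arctan2(R[1,2],R[0,2]))
np.savez("pics/w3s.npz",t=s["tcp_pos"],R=R)
P=cloud(ci,d)
T=(P-s["tcp_pos"])@R*1000   # tool coords
u0=lambda a,b,c,e:T[a:b,c:e].reshape(-1,3)
x=T[...,0]
m=np.zeros(d.shape,bool);m[60:220,190:320]=1
pl=m&(x<30)&(x>-30)&(T[...,2]<-17)
r=cv2.minAreaRect(T[pl][:,1:].astype(np.float32));print("plate tool(y,z)",r,np.median(T[pl][:,0]))
A=np.c_[T[pl][:,1:],np.ones(pl.sum())];print("tilt",np.linalg.lstsq(A,T[pl][:,0],rcond=None)[0])
E
```

```text
[0.65837253 0.02386343 0.20554269] [-0.14083229  0.85014516 -3.30506355] 0.15380941492473074 0.17114496970267015
plate tool(y,z) ((0.07566070556640625, -47.319374084472656), (60.620880126953125, 44.62092971801758), 89.9749755859375) -1.108791573295394
tilt [ 2.93150086e-04  7.41186980e-03 -5.98910951e-01]
```

View pics/w3.png

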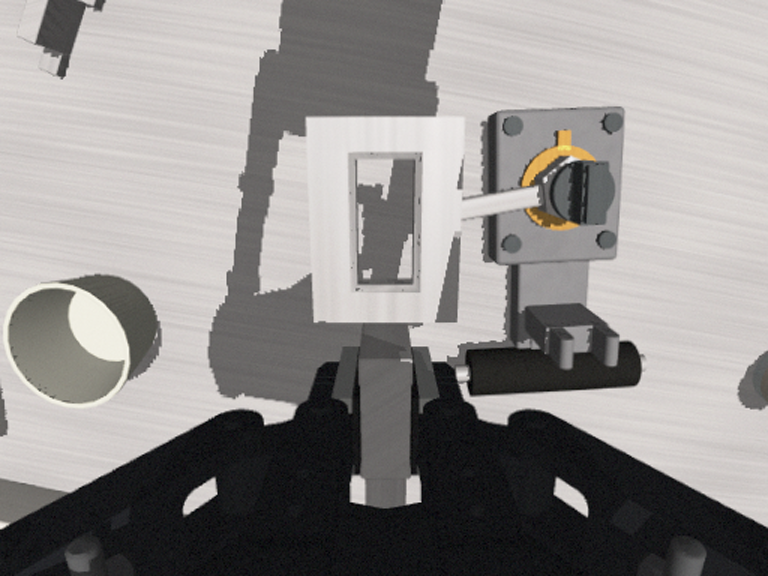

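The view shows the screw head at about (590,192), the fork prongs at (565,350) and (606,345), the lever running left from the nut and under the key, the washer in yellow, and the roller at (553,366). Next I measure the head, fork and base by depth.

```bash
python3 - <<'E'
from h import *
f=np.load("pics/w3.npz");ci=dict(f);s=np.load("pics/w3s.npz")
P=cloud(ci,f["d"]);z=P[...,2]
roi=np.zeros(z.shape,bool);roi[60:260,318:440]=1
def rect(m,n):
    r=cv2.minAreaRect((P[m][:,:2]*1000).astype(np.float32)); print(n,m.sum(),np.round(r[0],1),np.round(r[1],1),round(r[2],2),"z",np.median(z[m]).round(4)); return r
sc=roi.copy();sc[:,:]=0;sc[90:165,350:425]=1
print(np.histogram(z[sc],bins=np.arange(.02,.1,.004)))
rect(sc&(z>.085)&(z<.093),"headtop"); rect(sc&(z>.076)&(z<.093),"head")
rect(sc&(z>.066)&(z<.0715),"collar(partial)")
fk=np.zeros_like(sc);fk[195:250,340:420]=1
m=(fk&(z>.088)&(z<.096)).astype(np.uint8);n,l,st,_=cv2.connectedComponentsWithStats(m)
for i in range(1,n):
    if st[i,4]>15: rect(l==i,"prong")
rect(fk&(z>.066)&(z<.073),"rest")
b=roi&(z>.026)&(z<.034);b[180:]=0; rect(b,"base")
r=roi|True; rect((z>.033)&(z<.043)&(np.indices(z.shape)[0]>220)&(np.indices(z.shape)[0]<265)&(np.indices(z.shape)[1]>310)&(np.indices(z.shape)[1]<430),"roller")
E
```

```text
(array([   0,   44, 1770,  854,   48,   31,   46,  215,  205,    0,   32,
         65,  499,   87,   81,  175,  476,  131,    0]), array([0.02 , 0.024, 0.028, 0.032, 0.036, 0.04 , 0.044, 0.048, 0.052,
       0.056, 0.06 , 0.064, 0.068, 0.072, 0.076, 0.08 , 0.084, 0.088,
       0.092, 0.096]))
headtop 560 [590.7 127.6] [31.4 11.9] 12.2 z 0.0874
head 863 [591.2 127.6] [34.2 15.2] 12.33 z 0.0869
collar(partial) 529 [588.9 126.8] [31.6 36.6] 28.95 z 0.0695
prong 168 [675.5 160.7] [18.2  8.1] 10.94 z 0.0907
prong 179 [681.5 134.7] [18.6  8.1] 14.18 z 0.0908
rest 437 [678.7 147.4] [18.8 40.3] 12.62 z 0.0695
base 5398 [590.8 127.4] [100.3  85.2] 12.46 z 0.0296
roller 2466 [706.7 154.6] [ 50.8 120.9] 13.02 z 0.039
```

carry_out([
  [255, 0, 35, 0, -0.02],
  [255, 0, 75, -1.7, -0.046],
  [255, 0, 105, -1.7, -0.046],
  [255, 30, 115.7, -1.7, -0.046],
  [255, 60, 115.7, -1.7, -0.046],
  [255, 80, 115.7, -1.7, -0.046],
  [255, 80, 115.7, -1.7, -0.046],
  [255, 80, 115.7, -1.7, -0.046],
])

```text
clock: 7.92
tcp_pos: [0.6378, 0.1381, 0.1272]
eef_rot: [[0.003, -0.216, 0.976], [0.0, 0.976, 0.216], [-1.0, -0.0, 0.003]]
contact_force: [0.1, -0.1, -2.1]
grip_width: 0.153
```

```bash
cat > chk.py <<'E'
from h import *
import sys
p,d,ci=snap("wrist"); s=monitor.state();R=s["eef_rot"]
if len(sys.argv)>1: save(sys.argv[1],p,1.5)
print(s["tcp_pos"].round(4),s["contact_force"].round(2),s["ft_torque"].round(3),s["grip_width"].round(3),"yaw",np.arctan2(R[1,2],R[0,2]).round(4))
P=cloud(ci,d);T=(P-s["tcp_pos"])@R*1000;x=T[...,0]
near=(abs(T[...,1])<26)&(T[...,2]<-17)&(T[...,2]>-82)
pl=near&(x<3)&(x>-4)
r=cv2.minAreaRect(T[pl][:,1:].astype(np.float32));print("plate",np.round(r[0],1),np.round(r[1],1),round(r[2],2),np.median(x[pl]).round(2),"z world",np.median(P[pl][:,2]).round(4))
hd=near&(abs(T[...,1])<12)&(P[...,2]>.080)&(P[...,2]<.0925)&~pl
if hd.sum()>20:
    r=cv2.minAreaRect(T[hd][:,1:].astype(np.float32));print("head",hd.sum(),np.round(r[0],1),np.round(r[1],1),round(r[2],2),np.median(P[hd][:,2]).round(4))
    print("head y range",np.percentile(T[hd][:,1],[1,99]).round(1),"z",np.percentile(T[hd][:,2],[1,99]).round(1))
E
python3 chk.py w4
```

```text
Traceback (most recent call last):
  File "chk.py", line 5, in <module>
    print(s["tcp_pos"].round(4),s["contact_force"].round(2),s["ft_torque"].round(3),s["grip_width"].round(3),"yaw",np.arctan2(R[1,2],R[0,2]).round(4))
                                                                                    ^^^^^^^^^^^^^^^^^^^^^
AttributeError: 'float' object has no attribute 'round'
```

View pics/w4.png

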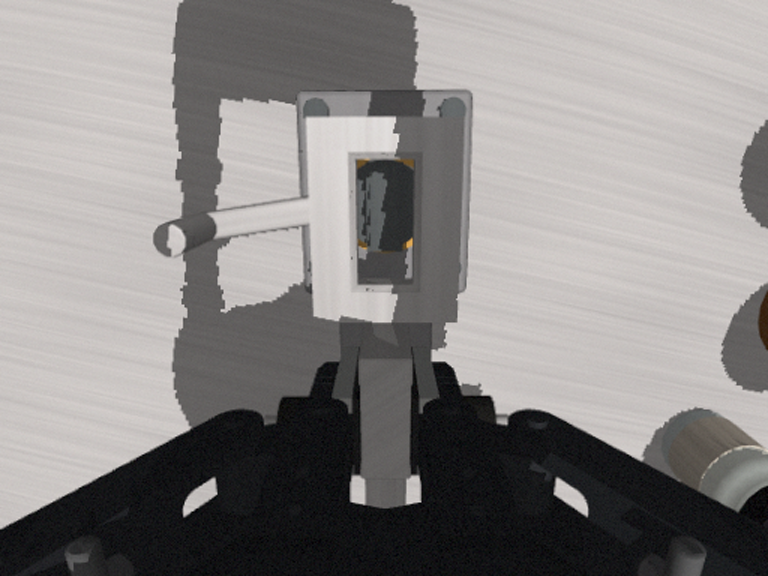

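The head shows dark at (380,205) through the hole, and the lever post is at (173,238).

```bash
sed -i 's/s\["grip_width"\].round(3)/round(s["grip_width"],3)/' chk.py; cat >> chk.py <<'E'
po=(P[...,2]>.08)&(P[...,2]<.09)&(T[...,1]<-55)&(T[...,1]>-140)&(abs(T[...,2]+40)<80)
if po.sum()>10: print("post top",po.sum(),(P[po].max(0)+P[po].min(0))/2)
hw=P[hd]; 
if hd.sum()>20: print("head world",((hw.max(0)+hw.min(0))/2).round(4),cv2.minAreaRect((hw[:,:2]*1000).astype(np.float32)))
E
python3 chk.py
```

```text
[0.6381 0.1382 0.1275] [ 0.35 -0.34 -2.93] [ 0.049 -0.029 -0.003] 0.153 yaw 0.2178
plate [  0.4 -47.4] [60.8 44.7] 89.84 -2.03 z world 0.1293
head 1461 [  0.1 -48.2] [14.1 33.4] 0.01 0.0872
head y range [-6.9  7. ] z [-64.9 -31.9]
post top 488 [0.62073901 0.04873608 0.08383878]
head world [0.591  0.1277 0.0856] ((591.1767578125, 127.90900421142578), (33.415382385253906, 14.074591636657715), 12.465910911560059)
```

carry_out([
  [255, 10, -0.3, -0.7, 0],
  [255, 20, -0.3, -0.7, 0],
  [255, 28, -0.3, -0.7, 0],
  [255, 33, -0.3, -0.7, 0],
  [255, 37, -0.3, -0.7, 0],
  [255, 37, -0.3, -0.7, 0],
])

```text
clock: 8.78
tcp_pos: [0.6365, 0.1379, 0.0879]
eef_rot: [[-0.0, -0.216, 0.976], [-0.0, 0.976, 0.216], [-1.0, 0.0, -0.0]]
contact_force: [-0.0, 0.2, -2.7]
grip_width: 0.15
```

```bash
python3 chk.py
```

```text
[0.6367 0.1379 0.0883] [-0.34  0.36 -1.9 ] [ 0.001 -0.051  0.005] 0.152 yaw 0.2183
plate [  0.4 -47.6] [60.7 44.5] 89.99 -1.45 z world 0.0898
head 730 [  0.3 -41.5] [17.2 48.2] 0.01 0.0836
head y range [-8.2  8.9] z [-63.5 -29. ]
post top 723 [0.62053455 0.04877011 0.08381459]
head world [0.5968 0.1281 0.0862] ((596.0838623046875, 129.26695251464844), (48.22091293334961, 17.177383422851562), 12.497671127319336)
```

carry_out([
  [255, 3, 0, 0, 0],
  [255, 6, 0, 0, 0],
  [255, 8, 0, 0, 0],
  [255, 8, 0, 0, 0],
])

```text
clock: 9.32
tcp_pos: [0.6365, 0.1379, 0.0799]
eef_rot: [[-0.001, -0.216, 0.976], [-0.0, 0.976, 0.216], [-1.0, 0.0, -0.001]]
contact_force: [-0.6, 0.3, -3.1]
grip_width: 0.154
```

carry_out([
  [255, 0.8, 0, 0, 0],
  [255, 1.3, 0, 0, 0],
  [255, 1.3, 0, 0, 0],
])

```text
clock: 9.7
tcp_pos: [0.6366, 0.1379, 0.079]
eef_rot: [[-0.0, -0.217, 0.976], [0.0, 0.976, 0.217], [-1.0, 0.0, -0.0]]
contact_force: [-1.1, 0.1, -3.9]
grip_width: 0.156
```

carry_out([
  [255, 0.7, 0, 0, 0],
  [255, 0.7, 0, 0, 0],
])

```text
clock: 9.95
tcp_pos: [0.6366, 0.1379, 0.0782]
eef_rot: [[-0.0, -0.216, 0.976], [-0.0, 0.976, 0.216], [-1.0, 0.0, -0.0]]
contact_force: [-0.5, 0.4, -3.5]
grip_width: 0.152
```

carry_out([
  [255, 0.6, 0, 0, 0],
  [255, 0.6, 0, 0, 0],
])

```text
clock: 10.2
tcp_pos: [0.6367, 0.1379, 0.0777]
eef_rot: [[0.0, -0.216, 0.976], [0.0, 0.976, 0.216], [-1.0, 0.0, 0.0]]
contact_force: [-0.8, -0.1, -3.4]
grip_width: 0.155
```

carry_out([
  [255, 0.5, 0, 0, 0],
  [255, 0.5, 0, 0, 0],
])

```text
clock: 10.45
tcp_pos: [0.6367, 0.1379, 0.0777]
eef_rot: [[0.0, -0.216, 0.976], [0.0, 0.976, 0.216], [-1.0, -0.0, 0.0]]
contact_force: [-2.1, -1.1, 1.5]
grip_width: 0.152
```

Contact at the expected height. I let go and rise.

carry_out([
  [190, 0, 0, 0, 0],
  [150, 0, 0, 0, 0],
  [120, 0, 0, 0, 0],
  [120, 0, 0, 0, 0],
  [120, -20, 0, 0, 0],
  [120, -50, 0, 0, 0],
  [120, -90, 0, 0, 0],
  [120, -110, 0, 0, 0],
  [120, -110, 0, 0, 0],
])

```text
clock: 11.58
tcp_pos: [0.6376, 0.138, 0.19]
eef_rot: [[0.005, -0.216, 0.976], [0.001, 0.976, 0.216], [-1.0, -0.0, 0.005]]
contact_force: [-0.7, -0.0, 0.0]
grip_width: 0.528
```

```bash
cat > chk2.py <<'E'
from h import *
import sys
p,d,ci=snap("wrist"); s=monitor.state();R=s["eef_rot"]
save(sys.argv[1],p,1.5)
print(s["clock"],s["tcp_pos"].round(4),s["contact_force"].round(2),"yaw",np.arctan2(R[1,2],R[0,2]).round(4))
P=cloud(ci,d);z=P[...,2]
c,sn=np.cos(.2175),np.sin(.2175);A=np.stack([(P[...,0]-.5908)*c+(P[...,1]-.1275)*sn,-(P[...,0]-.5908)*sn+(P[...,1]-.1275)*c],-1)*1000
def rect(m,n):
    if m.sum()<15: print(n,"few");return
    r=cv2.minAreaRect(A[m].astype(np.float32));print(n,m.sum(),np.round(r[0],1),np.round(r[1],1),round(r[2],2),"z",np.median(z[m]).round(4))
ax,ay=A[...,0],A[...,1]
rect((abs(ax)<34)&(abs(ay)<27)&(z>.0765)&(z<.0835),"plate")
rect((abs(ax)<22)&(abs(ay)<12)&(z>.0845)&(z<.095),"headtop")
rect((abs(ax-48)<25)&(abs(ay)<15)&(z>.1)&(z<.115),"griptop")
rect((abs(ax-87)<20)&(abs(ay)<9)&(z>.074)&(z<.085),"tail")
po=(z>.08)&(z<.09)&(np.hypot(ax,ay)>60)&(np.hypot(ax,ay)<110)&(ay<40); rect(po&(ax<70),"post(adj frame)")
m=(abs(ax)<30)&(abs(ay)<22)&(z>.0765)&(z<.0835);q=np.c_[A[m],np.ones(m.sum())];print("plate slope",np.linalg.lstsq(q,z[m]*1000,rcond=None)[0])
E
python3 chk2.py w5
```

```text
11.625 [0.6369 0.1379 0.1876] [-0.96 -0.27 -0.91] yaw 0.2182
plate 3509 [-0.   0.5] [60.1 44.3] 0.06 z 0.0795
headtop 637 [0.  0.1] [32.3 13.6] 0.39 z 0.0875
griptop 968 [47.4  0.5] [36.5 14. ] 0.46 z 0.1073
tail 413 [87.8 -1. ] [23.8 15.8] 0.47 z 0.0794
post(adj frame) 274 [ 12.6 -83.2] [13.3 13.8] 70.45 z 0.0853
plate slope [-2.53297998e-03 -6.21848475e-04  7.95056710e+01]
```

View pics/w5.png

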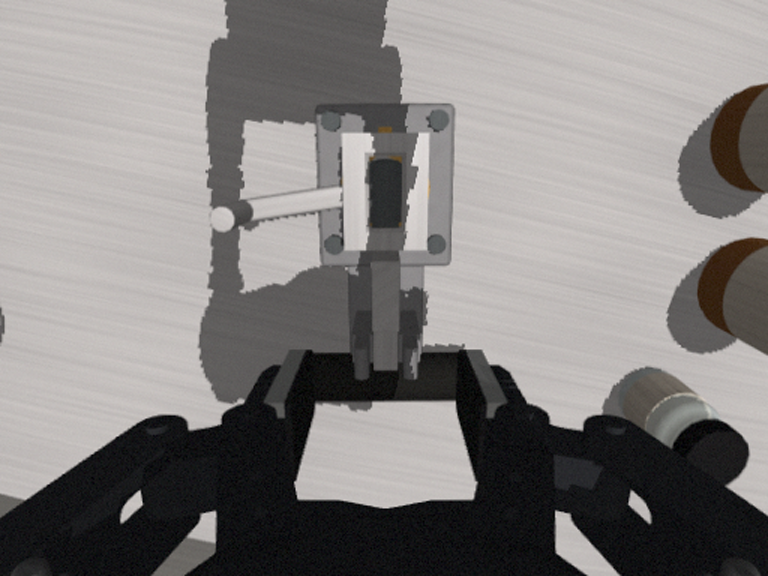

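The key lies home: plate level at z ≈ 0.080, grip top at 0.107, tail between the prongs at (386,345). The post is at (222,219). Next I bring the shut fingers down behind the post, on its fork side.

carry_out([
  [255, 0, -30, -5, -0.05],
  [255, 0, -60, -11, -0.1],
  [255, 0, -80, -11, -0.15],
  [255, 0, -80, -11, -0.15],
  [255, 40, -80, -11, -0.15],
  [255, 80, -80, -11, -0.15],
  [255, 110, -80, -11, -0.15],
  [255, 124, -80, -11, -0.15],
  [255, 130, -80, -11, -0.15],
  [255, 130, -80, -11, -0.15],
])

```text
clock: 12.88
tcp_pos: [0.6436, 0.0577, 0.0579]
eef_rot: [[0.001, -0.36, 0.933], [0.0, 0.933, 0.36], [-1.0, -0.0, 0.001]]
contact_force: [0.7, 0.1, 0.3]
grip_width: -0.004
```

```bash
python3 chk2.py w6; python3 - <<'E'
from h import *
s=monitor.state();print(s["ft_torque"],s["grip_width"],s["qpos"].round(3))
E
```

```text
12.925 [0.6439 0.0576 0.0585] [-1.06  0.01  0.4 ] yaw 0.3682
plate 10770 [1.7 0.4] [64.5 45.8] 0.79 z 0.0795
headtop 2433 [-0.4 -0.4] [32.9 14.4] 1.81 z 0.0874
griptop 1145 [33.8  0. ] [15.5 10.2] 88.02 z 0.1067
tail few
post(adj frame) 1719 [ 18. -82.] [26.5 27.4] 8.4 z 0.0852
plate slope [1.28117480e-03 5.29266560e-03 7.95534412e+01]
[-0.01152731 -0.01667958  0.02836928] -0.0019326615606320692 [ 0.037  0.246  1.365  0.     1.529 -1.902]
```

View pics/w6.png

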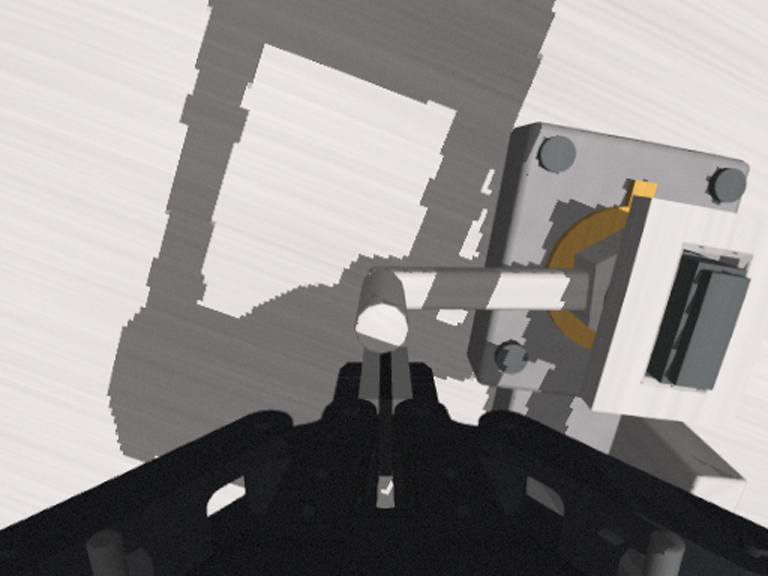

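The fingers stand right behind the post (382,325), beside the lever. The washer tab is at (643,190), and the key is undisturbed. I push in small arcs about the screw axis.

carry_out([
  [255, 0, -0.9, -3.4, 0.04],
  [255, 0, -1.7, -6.8, 0.08],
  [255, 0, -2.3, -10.3, 0.12],
  [255, 0, -2.3, -10.3, 0.12],
])

```text
clock: 13.42
tcp_pos: [0.6343, 0.0514, 0.0574]
eef_rot: [[0.0, -0.245, 0.97], [-0.0, 0.97, 0.245], [-1.0, -0.0, 0.0]]
contact_force: [0.5, -0.1, -0.2]
grip_width: 0.0
```

carry_out([
  [255, 0, -0.9, -3.4, 0.04],
  [255, 0, -1.7, -6.8, 0.08],
  [255, 0, -2.3, -10.3, 0.12],
  [255, 0, -2.3, -10.3, 0.12],
])

```text
clock: 13.92
tcp_pos: [0.6248, 0.0467, 0.0572]
eef_rot: [[-0.0, -0.127, 0.992], [0.0, 0.992, 0.127], [-1.0, 0.0, -0.0]]
contact_force: [0.8, 0.2, -0.2]
grip_width: -0.003
```

```bash
cat > ft.py <<'E'
from h import *
s=monitor.state();p=s["tcp_pos"];R=s["eef_rot"];yaw=np.arctan2(R[1,2],R[0,2])
d=p[:2]-[.5908,.1275]; e=-R[:2,1]; z=R[:2,2]
F=s["contact_force"]
print(round(s["clock"],2),"alpha",round(.2175-yaw,4),"r",(d@e*1000).round(2),"g",(d@z*1000).round(2),"z",p[2].round(4),"F tang(+z),rad,up",(F[:2]@z).round(2),(F[:2]@e).round(2),F[2].round(2),"q6",s["qpos"][5].round(2))
E
python3 ft.py
```

```text
13.93 alpha 0.0901 r 84.47 g 23.48 z 0.0572 F tang(+z),rad,up 0.78 -0.09 -0.16 q6 -1.68
```

carry_out([
  [255, 0, -0.9, -3.4, 0.04],
  [255, 0, -1.7, -6.8, 0.08],
  [255, 0, -2.3, -10.3, 0.12],
  [255, 0, -2.3, -10.3, 0.12],
])

```text
clock: 14.42
tcp_pos: [0.615, 0.0432, 0.0571]
eef_rot: [[-0.0, -0.009, 1.0], [0.0, 1.0, 0.009], [-1.0, 0.0, -0.0]]
contact_force: [-0.5, -0.2, -0.3]
grip_width: -0.006
```

carry_out([
  [255, 0, -0.9, -3.4, 0.04],
  [255, 0, -1.7, -6.8, 0.08],
  [255, 0, -2.3, -10.3, 0.12],
  [255, 0, -2.3, -10.3, 0.12],
])

```text
clock: 14.92
tcp_pos: [0.6048, 0.0408, 0.0571]
eef_rot: [[-0.0, 0.11, 0.994], [-0.0, 0.994, -0.11], [-1.0, -0.0, -0.0]]
contact_force: [-1.6, -0.7, -0.1]
grip_width: 0.003
```

```bash
python3 ft.py
```

```text
14.93 alpha 0.3282 r 84.61 g 23.48 z 0.0571 F tang(+z),rad,up -1.54 0.9 -0.1 q6 -1.45
```

```bash
python3 chk2.py w7; python3 ft.py; python3 - <<'E'
from h import *
for i in range(4):
    vision.camera_info("wrist"); vision.snapshot("wrist"); s=monitor.state(); print(s["contact_force"].round(2))
E
```

```text
14.975 [0.6049 0.0409 0.0571] [-0.53 -0.01 -0.95] yaw -0.1103
plate 11446 [1.4 0.5] [65.1 45.7] 0.07 z 0.0795
headtop 2408 [-0.3 -0.3] [14.4 33.6] 82.87 z 0.0874
griptop 902 [36.8 -3.1] [ 9.7 17.8] 82.24 z 0.105
tail few
post(adj frame) 1627 [-19.3 -82. ] [27.4 19.3] 71.16 z 0.0852
plate slope [2.62525914e-03 3.10672979e-03 7.95661985e+01]
14.97 alpha 0.3278 r 84.55 g 23.52 z 0.0571 F tang(+z),rad,up -0.52 0.06 -0.95 q6 -1.45
[ 0.37  0.33 -0.36]
[0.04 0.34 0.25]
[ 0.08 -0.26 -0.54]
[-0.08  0.21 -0.31]
```

View pics/w7.png

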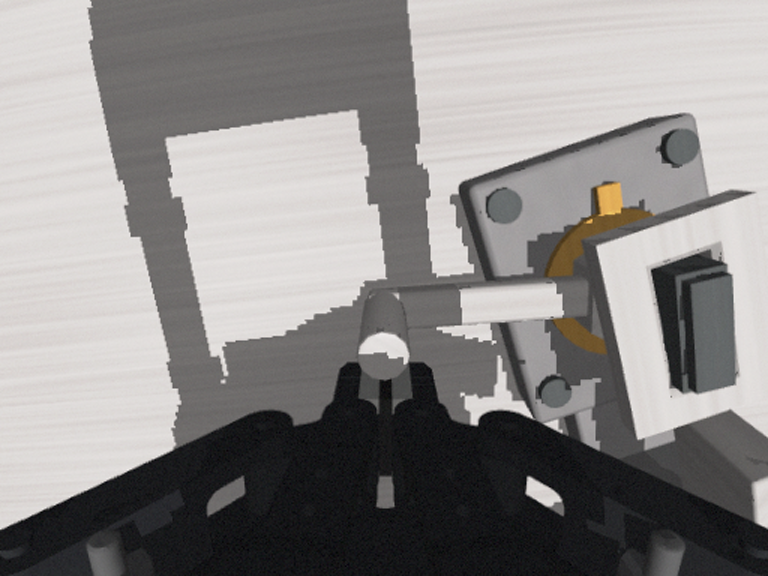

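The post (384,350) is moving with the fingers and the key stays seated. No bite yet, so I carry on.

carry_out([
  [255, 0, -0.9, -3.4, 0.04],
  [255, 0, -1.7, -6.8, 0.08],
  [255, 0, -2.3, -10.3, 0.12],
  [255, 0, -2.3, -10.3, 0.12],
])

```text
clock: 15.68
tcp_pos: [0.5943, 0.0397, 0.0572]
eef_rot: [[-0.0, 0.229, 0.973], [0.0, 0.973, -0.229], [-1.0, -0.0, -0.0]]
contact_force: [0.8, -0.5, 0.3]
grip_width: -0.003
```

carry_out([
  [255, 0, -0.9, -3.4, 0.04],
  [255, 0, -1.7, -6.8, 0.08],
  [255, 0, -2.3, -10.3, 0.12],
  [255, 0, -2.3, -10.3, 0.12],
])

```text
clock: 16.18
tcp_pos: [0.5838, 0.0398, 0.0572]
eef_rot: [[0.0, 0.343, 0.939], [-0.0, 0.939, -0.343], [-1.0, -0.0, 0.0]]
contact_force: [0.6, -0.3, 0.3]
grip_width: -0.007
```

```bash
python3 ft.py
```

```text
16.18 alpha 0.568 r 84.74 g 23.54 z 0.0572 F tang(+z),rad,up 0.68 0.06 0.31 q6 -1.21
```

carry_out([
  [255, 0, -0.9, -3.4, 0.04],
  [255, 0, -1.7, -6.8, 0.08],
  [255, 0, -2.3, -10.3, 0.12],
  [255, 0, -2.3, -10.3, 0.12],
])

```text
clock: 16.68
tcp_pos: [0.5734, 0.0412, 0.0572]
eef_rot: [[0.0, 0.453, 0.891], [-0.0, 0.891, -0.453], [-1.0, -0.0, 0.0]]
contact_force: [0.7, 0.4, -0.6]
grip_width: 0.001
```

carry_out([
  [255, 0, -0.9, -3.4, 0.04],
  [255, 0, -1.7, -6.8, 0.08],
  [255, 0, -2.3, -10.3, 0.12],
  [255, 0, -2.3, -10.3, 0.12],
])

```text
clock: 17.18
tcp_pos: [0.5637, 0.0437, 0.0573]
eef_rot: [[0.001, 0.557, 0.831], [-0.0, 0.831, -0.557], [-1.0, 0.0, 0.001]]
contact_force: [2.7, -0.2, -2.0]
grip_width: 0.001
```

```bash
python3 ft.py
```

```text
17.18 alpha 0.8077 r 84.74 g 24.1 z 0.0573 F tang(+z),rad,up 2.41 -1.34 -2.02 q6 -0.96
```

carry_out([
  [255, 0, -0.7, -2.5, 0.03],
  [255, 0, -1.3, -5.1, 0.06],
  [255, 0, -1.3, -5.1, 0.06],
])

```text
clock: 17.55
tcp_pos: [0.559, 0.0453, 0.0573]
eef_rot: [[0.002, 0.607, 0.795], [-0.001, 0.795, -0.607], [-1.0, 0.001, 0.002]]
contact_force: [5.2, -1.6, -2.4]
grip_width: -0.003
```

```bash
python3 ft.py
```

```text
17.55 alpha 0.8696 r 84.64 g 24.61 z 0.0573 F tang(+z),rad,up 5.09 -1.83 -2.37 q6 -0.9
```

carry_out([
  [255, 0, -0.7, -2.5, 0.03],
  [255, 0, -1.3, -5.1, 0.06],
  [255, 0, -1.3, -5.1, 0.06],
])

```text
clock: 17.92
tcp_pos: [0.5543, 0.0472, 0.0574]
eef_rot: [[0.003, 0.653, 0.757], [-0.001, 0.757, -0.653], [-1.0, 0.001, 0.002]]
contact_force: [6.2, -1.6, -2.3]
grip_width: -0.004
```

```bash
python3 ft.py;python3 chk2.py w8;python3 ft.py
```

```text
17.93 alpha 0.9297 r 84.61 g 24.83 z 0.0574 F tang(+z),rad,up 5.77 -2.87 -2.26 q6 -0.83
17.975 [0.5543 0.0472 0.0574] [ 6.36 -2.23 -2.72] yaw -0.7119
plate 10620 [1.1 0.5] [44.7 64.9] 88.41 z 0.0795
headtop 2291 [-0.7  0.2] [13.5 34.3] 82.9 z 0.0874
griptop few
tail few
post(adj frame) 1603 [-61.6 -57.5] [27.4 18.7] 36.55 z 0.0853
plate slope [-1.95293669e-04 -2.91698961e-03  7.95401231e+01]
17.98 alpha 0.9294 r 84.61 g 24.81 z 0.0574 F tang(+z),rad,up 6.27 -2.46 -2.72 q6 -0.83
```

carry_out([
  [255, 0, -0.7, -2.5, 0.03],
  [255, 0, -1.3, -5.1, 0.06],
  [255, 0, -1.3, -5.1, 0.06],
])

```text
clock: 18.35
tcp_pos: [0.5497, 0.0494, 0.0574]
eef_rot: [[0.003, 0.698, 0.716], [-0.001, 0.716, -0.698], [-1.0, 0.001, 0.003]]
contact_force: [7.2, -2.9, -3.7]
grip_width: 0.001
```

```bash
cat > ftm.py <<'E'
from h import *
o=[]
for i in range(6):
    vision.snapshot("wrist"); s=monitor.state();p=s["tcp_pos"];R=s["eef_rot"];d=p[:2]-[.5908,.1275]; e=-R[:2,1]; z=R[:2,2];F=s["contact_force"][:2]
    # torque about screw axis (clockwise on the lever), using contact at r,0
    T=s["ft_torque"]
    o.append([.2175-np.arctan2(R[1,2],R[0,2]),d@e*1000,d@z*1000,F@z,F@e,s["contact_force"][2],T[2]])
o=np.array(o);print(s["clock"],o.mean(0).round(3),"sd F",o[:,3].std().round(2))
E
python3 ftm.py
```

```text
18.65 [ 9.9000e-01  8.4593e+01  2.5048e+01  5.8180e+00 -2.6230e+00 -2.3950e+00
 -1.5000e-02] sd F 0.59
```

carry_out([
  [255, 0, -0.7, -2.5, 0.03],
  [255, 0, -1.3, -5.1, 0.06],
  [255, 0, -1.3, -5.1, 0.06],
])

```text
clock: 19.02
tcp_pos: [0.5453, 0.0519, 0.0574]
eef_rot: [[0.003, 0.74, 0.673], [-0.001, 0.673, -0.74], [-1.0, 0.001, 0.003]]
contact_force: [7.2, -2.6, -3.4]
grip_width: 0.002
```

```bash
python3 ftm.py
```

```text
19.325 [ 1.0500e+00  8.4563e+01  2.5277e+01  6.5370e+00 -3.4840e+00 -3.1260e+00
 -2.9000e-02] sd F 0.26
```

carry_out([
  [255, 0, -0.9, -3.4, 0.04],
  [255, 0, -1.7, -6.8, 0.08],
  [255, 0, -2.3, -10.3, 0.12],
  [255, 0, -2.3, -10.3, 0.12],
])

```text
clock: 19.82
tcp_pos: [0.5368, 0.0576, 0.0574]
eef_rot: [[0.003, 0.815, 0.579], [-0.002, 0.579, -0.815], [-1.0, 0.002, 0.004]]
contact_force: [7.6, -5.1, -2.7]
grip_width: -0.001
```

```bash
python3 ftm.py
```

```text
20.125 [ 1.1700e+00  8.4522e+01  2.5652e+01  7.8860e+00 -4.1230e+00 -3.3460e+00
 -3.6000e-02] sd F 0.58
```

carry_out([
  [255, 0, -0.9, -3.4, 0.04],
  [255, 0, -1.7, -6.8, 0.08],
  [255, 0, -2.3, -10.3, 0.12],
  [255, 0, -2.3, -10.3, 0.12],
])

```text
clock: 20.62
tcp_pos: [0.5291, 0.0642, 0.0574]
eef_rot: [[0.004, 0.879, 0.477], [-0.003, 0.477, -0.879], [-1.0, 0.002, 0.004]]
contact_force: [7.7, -5.2, -2.2]
grip_width: -0.007
```

```bash
python3 ftm.py; python3 ftm.py; python3 chk2.py w9|grep -v few
```

```text
20.925 [ 1.2900e+00  8.4456e+01  2.6139e+01  8.9180e+00 -4.4110e+00 -3.4840e+00
 -4.8000e-02] sd F 0.41
21.225 [ 1.2900e+00  8.4455e+01  2.6154e+01  8.7870e+00 -4.7930e+00 -3.7240e+00
 -4.3000e-02] sd F 0.64
21.275 [0.5291 0.0642 0.0574] [ 7.23 -5.5  -3.19] yaw -1.0727
plate 10047 [-0.7  0.5] [44.5 61.8] 88.67 z 0.0794
headtop 2182 [-0.5  0.6] [13.8 33.8] 81.4 z 0.0874
post(adj frame) 1597 [-77.4 -32.9] [27.2 18.7] 15.99 z 0.0853
plate slope [-2.49427286e-03 -9.26208799e-04  7.94942446e+01]
```

carry_out([
  [255, 0, -0.6, -2.1, 0.025],
  [255, 0, -1.1, -4.2, 0.05],
  [255, 0, -1.1, -4.2, 0.05],
])

```text
clock: 21.65
tcp_pos: [0.5262, 0.0671, 0.0574]
eef_rot: [[0.004, 0.901, 0.433], [-0.003, 0.433, -0.901], [-1.0, 0.002, 0.005]]
contact_force: [9.2, -6.8, -3.8]
grip_width: -0.0
```

```bash
python3 ftm.py; python3 ftm.py
```

```text
21.95 [ 1.3400e+00  8.4390e+01  2.6518e+01  9.4700e+00 -4.8860e+00 -3.5910e+00
 -1.1000e-02] sd F 0.48
22.25 [ 1.3400e+00  8.4379e+01  2.6535e+01  9.6930e+00 -4.6670e+00 -3.3190e+00
 -3.7000e-02] sd F 0.84
```

Torque is about 0.81–0.85 N m. I back off and rise.

carry_out([
  [255, 0, 0, 6, 0],
  [255, 0, 0, 16, 0],
  [255, 0, 0, 16, 0],
  [255, -40, 0, 16, 0],
  [255, -90, 0, 16, 0],
  [255, -140, 0, 16, 0],
  [255, -170, 0, 16, 0],
  [255, -170, 0, 40, 0],
  [255, -170, 0, 80, 0],
  [255, -170, 0, 80, 0],
])

```text
clock: 23.5
tcp_pos: [0.5595, -0.0048, 0.2265]
eef_rot: [[-0.001, 0.902, 0.432], [-0.0, 0.432, -0.902], [-1.0, -0.001, -0.0]]
contact_force: [-0.6, -0.4, 0.2]
grip_width: -0.001
```

```bash
python3 chk2.py w10; python3 -c "
from h import *
p,d,ci=snap('top');save('top1',p,1.5)"
```

```text
23.55 [ 0.5592 -0.0036  0.2266] [-0.53 -0.02  0.2 ] yaw -1.1233
plate 3101 [1.3 0.1] [44.5 64.9] 88.94 z 0.0794
headtop 566 [-0.8 -0.4] [13.5 33.4] 83.26 z 0.0875
griptop 920 [46.9 -0.8] [14.7 37. ] 87.92 z 0.1072
tail 373 [83.5 -1.8] [31.9 14.2] 1.07 z 0.0793
post(adj frame) 228 [ -8.1 -21.6] [155.2  12.2] 10.7 z 0.0854
plate slope [-5.16399341e-05 -3.08885507e-03  7.95136084e+01]
```

View pics/w10.png

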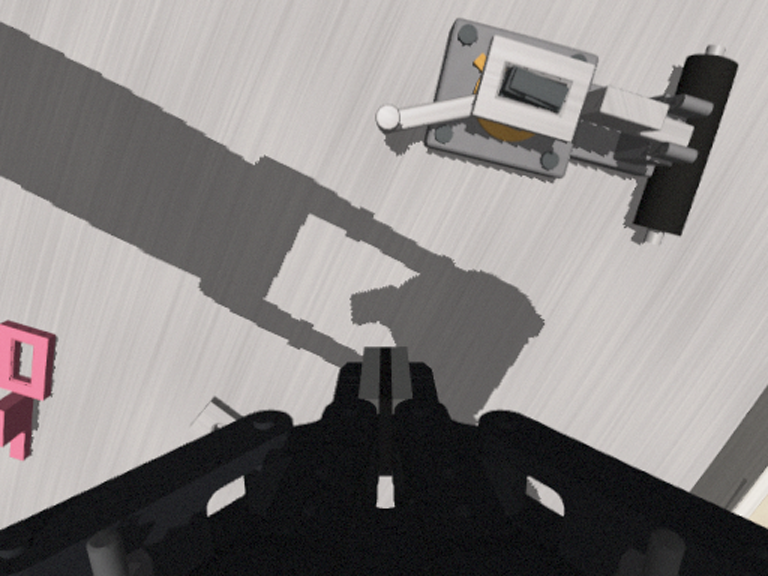

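The key lies home with its tail between the prongs at (690,130), the lever post is at (388,118), and the washer's tab, at (480,62), has been dragged round. I check the tab angle against the start, then hand in.

```bash
python3 - <<'E'
from h import *
def tab(p,P):
    h=cv2.cvtColor(p,cv2.COLOR_RGB2HSV);m=(h[...,0]>12)&(h[...,0]<28)&(h[...,1]>140)&(h[...,2]>90)
    c,s=np.cos(.2175),np.sin(.2175);d=P[...,:2]-[.5908,.1275];A=np.stack([d[...,0]*c+d[...,1]*s,-d[...,0]*s+d[...,1]*c],-1)*1000
    r=np.hypot(A[...,0],A[...,1]);k=m&(r>31.5)&(r<50);a=np.arctan2(A[k][:,1],A[k][:,0])%(2*np.pi);print(k.sum(),"tab angle",np.median(a).round(3),"r",np.percentile(r[k],[5,95]).round(1))
f=np.load("pics/w3.npz");tab(f["p"],cloud(dict(f),f["d"]))
p,d,ci=snap("wrist");tab(p,cloud(ci,d))
E
```

```text
34 tab angle 3.136 r [31.8 35. ]
38 tab angle 2.589 r [31.7 35.7]
```

View pics/top1.png

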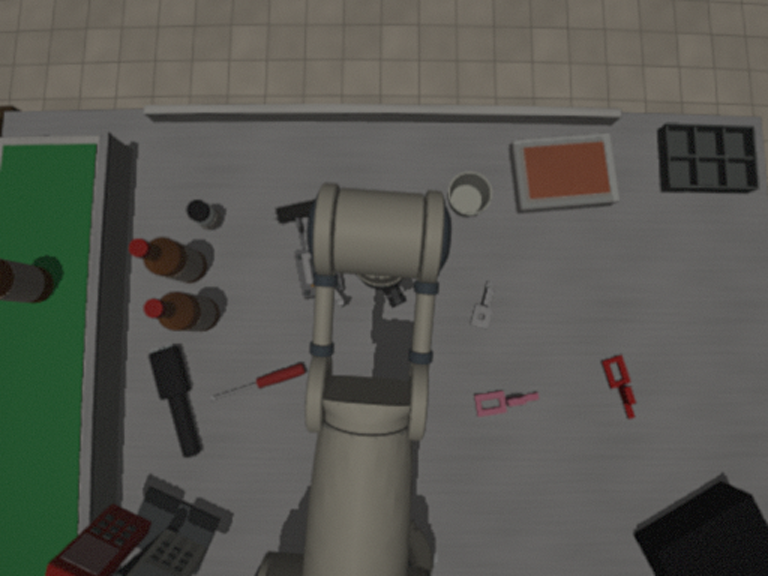

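The bystanders are all where they were. The tab angle looks larger than I expected, so I trace it through the earlier pictures before handing in.

```bash
python3 - <<'E'
from h import *
w=vision.camera_info("wrist");s=monitor.state();R=s["eef_rot"];c=R.T@(-np.array(w["R"]).T@w["t"]-s["tcp_pos"]);M=np.array(w["R"])@R
f=np.load("pics/w3.npz");P=cloud(dict(f),f["d"])
def mask(p):
    h=cv2.cvtColor(p,cv2.COLOR_RGB2HSV);return (h[...,0]>12)&(h[...,0]<28)&(h[...,1]>140)&(h[...,2]>60)
zw=np.nanmedian(P[mask(f["p"])][:,2]);print("washer z",zw)
for n,t,y in[("w3",[.65837,.02386,.20554],.17114),("w5",[.6369,.1379,.1876],.2182),("w6",[.6439,.0576,.0585],.3682),("w7",[.6049,.0409,.0571],-.1103),("w8",[.5543,.0472,.0574],-.7119),("w9",[.5291,.0642,.0574],-1.0727),("w10",[.5592,-.0036,.2266],-1.1233)]:
    Rt=np.array([[0,-np.sin(y),np.cos(y)],[0,np.cos(y),np.sin(y)],[-1,0,0]])
    cR=M@Rt.T;ci=dict(w,R=cR,t=-cR@(np.array(t)+Rt@c))
    p=cv2.imread(f"pics/{n}.png")[:,:,::-1];m=mask(np.ascontiguousarray(p))
    v,u=np.where(m);X=onplane(ci,np.c_[(u+.5)/1.5-.5,(v+.5)/1.5-.5],zw)[:,:2]-[.5908,.1275]
    a=(np.arctan2(X[:,1],X[:,0])-.2175)%(2*np.pi);r=np.hypot(*X.T)*1000
    k=(r>30)&(r<45)
    print(n,k.sum(),"tab",np.percentile(a[k],[5,50,95]).round(3),"r",np.percentile(r[k],[5,95]).round(1),"ring r",np.percentile(r[r<30],95).round(1))
E
```

```text
washer z 0.03448727697540621
w3 141 tab [3.014 3.125 3.239] r [30.2 36.2] ring r 27.5
w5 46 tab [3.039 3.118 3.212] r [35.9 37.7] ring r 22.8
w6 372 tab [3.022 3.152 3.27 ] r [31.1 36.3] ring r 27.1
w7 507 tab [2.933 3.048 3.168] r [30.4 36.5] ring r 28.1
w8 492 tab [2.798 2.909 3.017] r [30.3 36.8] ring r 28.1
w9 483 tab [2.472 2.584 2.69 ] r [30.3 36.7] ring r 28.5
w10 99 tab [2.454 2.565 2.651] r [30.8 36.2] ring r 24.9
```

The tab has turned about 0.57 rad. Taking off the key's play (0.12–0.15 rad) leaves about 0.42 rad since the bite, against about 0.33 by force. Both put the torque between 0.8 and 1 N m, so I push no further. I hand in.

```bash
python3 -c "
from h import *
s=monitor.state();print(s['clock'],s['contact_force'].round(2));print(close_job())"
```

```text
23.65 [-0.19  0.05 -0.28]
the job is handed in; nothing more can be done
None
```

I set the large steel key over the screw head with its tail in the fork and let go. Then I pushed the jam nut's lever clockwise through its free travel and the bite until it was tight. I backed off and handed the job in at 23.65 s with the robot touching nothing; no verdict was reported.

**Last checks**
- **Key:** fully home. The plate is level with its top at 79.5 mm, the grip top is at 107 mm, and the tail lies between the prongs.
- **Screw:** turned about 0.12 rad clockwise, within the key's 0.15 rad of play.
- **Other goods and tools:** where they were in the last top view. The arm hid part of the bench around the adjuster in that picture.

**One disagreement, on how tight the nut is:**

| Measure | Washer angle since bite | Torque |
|---|---|---|
| Force at the post, held | 0.31–0.35 rad | 0.81–0.85 N m |
| Washer tab in the pictures, less the screw's play | about 0.42 rad | about 0.92 N m |

Both lie above 0.8 and below 1 N m. I don't know which is nearer, so the nut may be somewhat over the 0.8 you asked for.

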